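# Move a freshly coated sample panel from its drying hook to the easel, by its edges

## Task

Lift the freshly coated sample panel up and off its drying hook, holding it only by its two long side edges so that no part of the robot touches the wet stone coat, and stand it on the sloping easel, coat outwards: behind the lip of the blue ledge, back flat against the backrest, side edge up against the ledge's end stop. The ledge is clamped at a different height each time, so feel for it: lower the panel gently until the ledge carries it while you still hold it, without pressing hard, and only then let go. Do not drop the panel, and leave the trowel, pail and bowl where they are.

Things in the scene. Friction and masses are not known exactly. Their poses are not given: they have to be found in the camera images.
- panel: white rigid board 60 wide (its y) x 150 tall (z) x 6 mm thick (x), about 0.18 kg; origin at its centre. Starts upright, hanging on the hook through a slot 22 mm wide and 26 mm tall, 37 to 63 mm above the origin. The side edges to grip are at y = +/-30 mm. The +x face has the wet coat, the -x face is bare.
- coat: wet grey stone coat fixed on the panel's +x face, 2 mm thick (from 3 to 5 mm in front of the panel's origin), covering 54 x 140 mm of the face, the rim 3 mm at the sides being bare. Axes as the panel; origin 4 mm in front of the panel's origin. The robot must not touch it.
- stand: fixed drying stand: steel foot 110 x 110 x 12 mm, upright post of 14 mm diameter, 185 mm high, with a strap hook at the top that points to the stand's +x. Origin at the centre of the post on the table, z up. The panel hangs on the hook between post and lip, facing +x.
- hook_lip (a point): middle of the top edge of the hook's upturned lip, 193 mm above the table, 53 mm along +x from the post; lip 4 mm thick. The strap behind it is 12 mm wide, 4 mm thick, its upper side 8 mm below this point; the upper edge of the panel's slot rests on it. To come off, the panel must rise 8 to 22 mm, then go along the stand's +x past the lip.
- rack: the whole easel, fixed: wooden foot 150 x 130 x 12 mm, a prop behind (-x), the backrest and a blue metal ledge square to it. Origin on the table below the backrest's lower end, z up; its open front looks along +x.
- backrest: sloping wooden bar of the easel, 34 wide (y), 8 thick, 150 mm long (z), leaning back 0.35 rad. Origin at the lower end of its front surface, centred, 12 mm above the table; x out of the front surface, z up the slope. The standing panel has its origin here at x = 3, y = 6 mm and 75 mm above the ledge, axes parallel to these.
- stop_line (a point): point of the backrest frame at x = 0, y = 36, z = 40 mm, in the plane of the inner face of the blue ledge's end stop (25 mm high, at the ledge's +y end). The ledge's upper side is clamped somewhere from z = 25 to 55 mm in the backrest frame, not told; it reaches 26 mm out, with a lip 8 mm high at x = 20 to 26 mm, and is open at the other end (y = -62 mm).
- trowel: bystander: trowel with wooden handle and steel blade, 210 mm long lying along its x, about 27 mm high; origin on its underside at mid length
- pail: bystander: white pail, 136 mm diameter, 128 mm high; origin at the centre of its underside
- bowl: bystander: blue bowl of pebbles, 110 mm diameter, 40 mm high; origin at the centre of its underside
Not all that is in view belongs to the job. Several things have the shape of the panel; the one meant has the colours described above.

How it is judged:
By the outcome, as a careful person would: the job done as asked, in the order asked, and still so for the second after the job is handed in, with the robot touching nothing.
It also fails if it takes over 48 s, if anything falls off the work surface, if the arm or the gripper's body presses on something with over 40 N, if the wrist force passes 120 N, or if a joint passes its speed limit or range.

## Robot

A 6-joint arm with a two-finger parallel gripper is mounted at the origin on the work surface. World frame = base frame: x ahead of the robot, y to its left, z up, the work surface at z = 0. Lengths are in m, angles in rad, forces in N, time in s.
With the tool pointing down it reaches from about 0.25 to 0.775 m from the base axis. Payload 4 kg.
Tool frame: the origin (TCP) lies midway between the tips of the shut fingers; the grasp point (between the pads) lies 19 mm behind it; z points along the fingers, y is the line along which they close (so a half turn about z gives the same grasp; the last joint's range is limited). The gripper opens to 94 mm and grips with 3 to 60 N. Pads are 16 mm wide; open, the fingers measure 119 mm over their backs; the gripper's body (75 mm by 177 mm) begins 78 mm behind the grasp point.
Start: joints at [-1.436, 0.087, 1.371, -0, 1.684, -0.103], TCP at [0.13, -0.535, 0.176] pointing down, gripper open.
Joint ranges: [-3.1, 3.1], [-0.76, 2.03], [0.27, 2.55], [-1.08, 4.22], [0.17, 2.65], [-2.57, 2.57]. Speed limits (rad/s): [2.79, 2.79, 3.14, 3.14, 3.14, 3.14].

## Interface

Orientations are given as a rotation vector (axis times angle).
In Python, from plant import manip, camera gives the robot as it stands. The module is installed in compiled form; this text tells all that it offers.
- The arm moves only by the shell command python3 -m creep 'ROWS'. ROWS is JSON, one flat list of numbers, 7 for each row, row after row: the shift along the world's x, y, z in m, then the turn, a rotation vector about the world's x, y, z in rad, then the closure, from -1 (fully open) to 1 (shut). In form: [dx, dy, dz, wx, wy, wz, gripper, dx, dy, dz, wx, wy, wz, gripper, ...]. A call has 1 to 20 rows; each row shifts and turns the commanded pose from where the row before left it; what a row does not reach is not made up. A row lasts 1/12 s, in which the tool goes at most 41.7 mm and 7.16 degrees, less where a joint would pass 70% of its speed; a pose out of reach is approached as far as the arm can. A call is refused whole if a number of a shift passes 0.0417 or a number of a turn 0.125, either way. A call with a gripper value outside its range is refused whole. The fingers move at their own pace and stop on an object; the grip force is fixed at half the most. Time passes only in rows, so rows that do not move let the fingers close. It gives the time, the measured TCP pose, the force, the opening and the grip force at its end, in the units of the state.
- manip.get_state(): the state, without advancing time (a new reading comes with each control period).
- camera(name): name is "side" or "top"; returns a dict with "img" (420x560x3 uint8, red, green, blue), "mtx" (3x3 intrinsics, pixels), "k1" (the pictures are not rectified: a ray, as slopes to the right and down, at radius r is drawn at 1 + k1 r^2 times it, then the intrinsics apply), "R" (3x3) and "t" (3): a world point X has camera coordinates R X + t. Camera axes: x right, y down, z forward; pixel columns grow to the right and rows downward; lengths in m; the calibration is good to about 2 mm. A picture is of the moment at which its call begins. There is no depth.
- manip.close_job(): hands the job in; it is judged then, once.
The state is a dict: "time_s": time; "joint_positions": joint angles; "joint_velocities": joint speeds; "joint_efforts": joint torques, N m; "position": TCP position; "ee_rot": TCP orientation; "wrist_force": force on the tool from outside, world axes, zero at the start; "moment": the same for the moment, N m; "grip_width": finger opening in m; "grasp_force": force on a finger pad.
Only numpy, scipy, OpenCV 4.12 (cv2) and the standard library are available. Lean on these libraries where they do the work, as an engineer would, in place of code of your own. Each camera call takes 0.05 s, during which the arm holds its last target. There are 200 camera calls.

## Working session

There is one attempt and no reset: what is moved stays moved. The work goes in short steps, Python scripts to look and compute and a shell command to move; the robot and the scene stay as the last step left them, time stands still between calls to the robot, and variables do not carry over. Pictures are saved under pics/ and viewed, at most 10 in all, crops included, and the job is handed in when it is done.

```bash
mkdir -p pics; cat > h.py <<'E'
import numpy as np, cv2, pickle
from plant import manip, camera
def snap(n):
    c=camera(n); pickle.dump(c,open(n+'.pkl','wb')); return c
def load(n): return pickle.load(open(n+'.pkl','rb'))
def crop(n,u0,v0,u1,v1,f,out):
    c=load(n); im=c['img'][v0:v1,u0:u1,::-1]
    cv2.imwrite(out,cv2.resize(im,None,fx=f,fy=f,interpolation=cv2.INTER_CUBIC))
def ray(c,u,v):
    K=c['mtx']; s=cv2.undistortPoints(np.array([[[u,v]]],float),K,np.array([c['k1'],0,0,0.]))[0,0]
    R=c['R'];d=R.T@np.array([s[0],s[1],1]); return -R.T@c['t'],d/np.linalg.norm(d)
def proj(c,X):
    p,_=cv2.projectPoints(np.array(X,float).reshape(-1,1,3),cv2.Rodrigues(c['R'])[0],np.array(c['t'],float),c['mtx'],np.array([c['k1'],0,0,0.])); return p[:,0]
def onz(c,u,v,z):
    o,d=ray(c,u,v); return o+d*(z-o[2])/d[2]
def tri(c1,p1,c2,p2):
    o1,d1=ray(c1,*p1);o2,d2=ray(c2,*p2)
    s=np.linalg.lstsq(np.c_[d1,-d2],o2-o1,rcond=None)[0]
    a=o1+s[0]*d1;b=o2+s[1]*d2; return (a+b)/2,np.linalg.norm(a-b)
E
python3 - <<'E'
from h import *
np.set_printoptions(precision=4,suppress=True)
ims=[]
for n in('side','top'):
    c=snap(n); print(n,c['mtx'].tolist(),c['k1'],'pos',-c['R'].T@c['t'],'fwd',c['R'][2])
    cv2.imwrite(f'pics/{n}0.png',cv2.resize(c['img'][:,:,::-1],(800,600),interpolation=cv2.INTER_CUBIC))
print(manip.get_state())
E
```

```text
side [[455.89455178249176, 0.0, 276.0344509885224], [0.0, 455.89455178249176, 213.55594296291954], [0.0, 0.0, 1.0]] -0.08973651215151811 pos [0.1038 0.7302 1.1807] fwd [ 0.3804 -0.5082 -0.7727]
top [[389.67327233068426, 0.0, 281.1772711048668], [0.0, 389.67327233068426, 208.3874062360047], [0.0, 0.0, 1.0]] 0.027099038943412184 pos [0.5587 0.0587 1.0482] fwd [ 0.0864 -0.0034 -0.9963]
{'time_s': 0.1, 'joint_positions': array([-1.4361,  0.0879,  1.3721,  0.    ,  1.6836, -0.1031]), 'joint_velocities': array([ 0.0005, -0.0012, -0.003 , -0.0004, -0.0004,  0.    ]), 'joint_efforts': array([  0.0012, -34.125 , -30.3304,   0.0718,   0.0304,  -0.0001]), 'position': array([ 0.1295, -0.534 ,  0.1745]), 'ee_rot': array([-3.1174, -0.3725,  0.    ]), 'wrist_force': array([-0.0409, -0.2041, -0.4903]), 'moment': array([ 0.0114, -0.0099,  0.0331]), 'grasp_force': 0.0, 'grip_width': 0.0937909926487627}
```

View pics/side0.png

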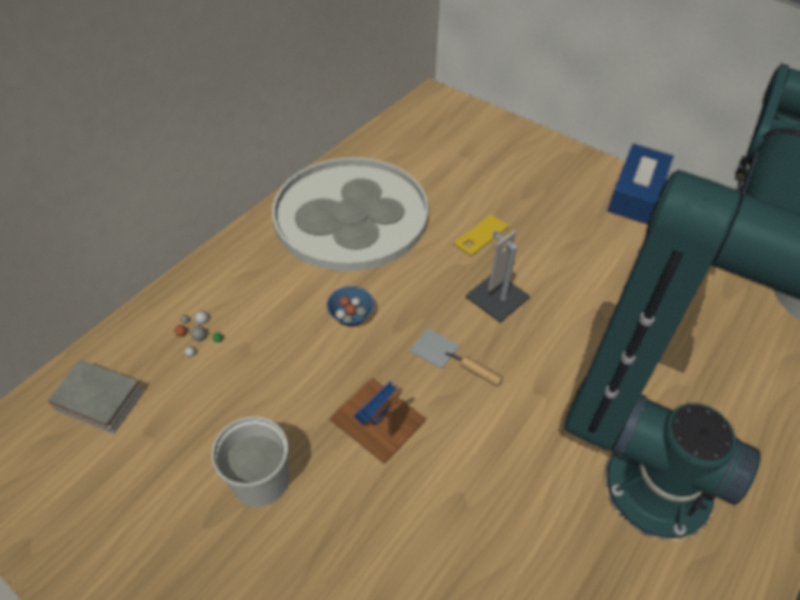

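View pics/top0.png

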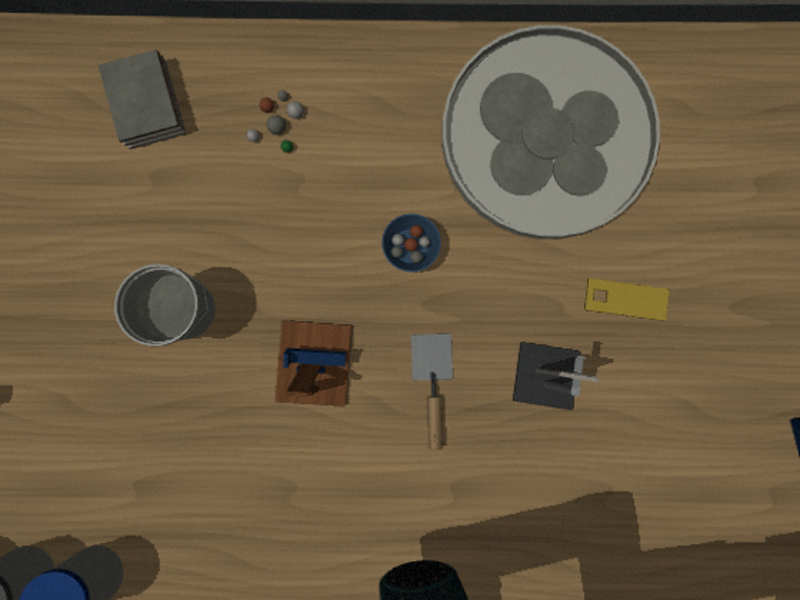

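Side view: hanging white/grey panel on the stand at (503,268), yellow lookalike flat at (482,235), grey tile stack at (97,393). In the top view they are at (577,377), (627,299) and (143,97). The white one on the stand fits the description. Easel: side (380,415), top (315,363). I'll check these in enlarged crops.

```bash
python3 - <<'E'
from h import *
def g(n,u,v,w,h,f):
    c=load(n)['img'][v:v+h,u:u+w,::-1]; return cv2.resize(c,None,fx=f,fy=f,interpolation=cv2.INTER_CUBIC)
a=np.hstack([g('side',315,150,66,80,6),g('top',350,230,66,80,6)])
b=np.hstack([g('side',225,255,80,75,5),g('top',185,215,80,75,5)])
cv2.imwrite('pics/st.png',a);cv2.imwrite('pics/rk.png',b);print(a.shape,b.shape)
E
```

```text
(480, 792, 3) (375, 800, 3)
```

View pics/st.png

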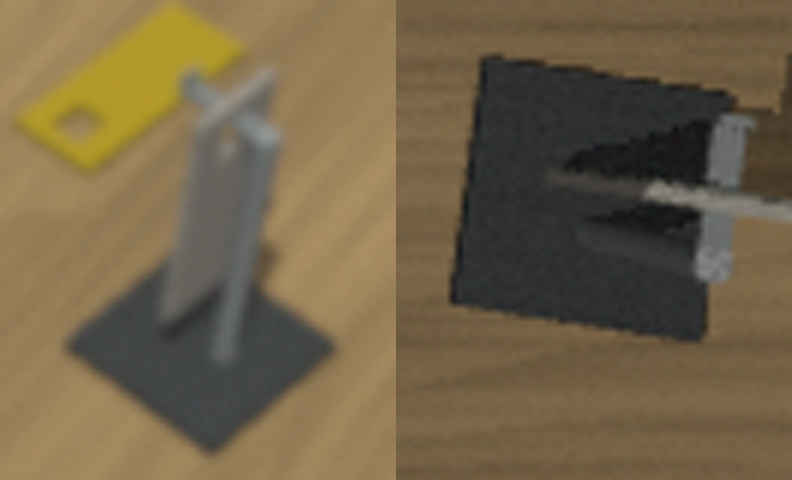

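View pics/rk.png

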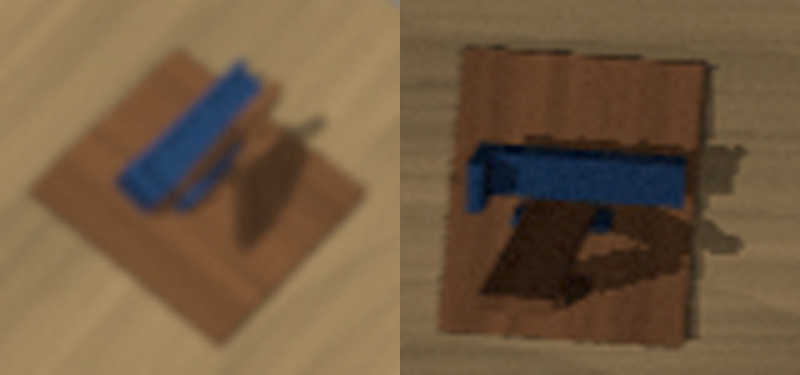

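Crops: the stand panel is white board with its coat face away from the robot, hanging on the hook (side lip ≈ crop (190,75), post top (265,135)). The easel's foot and blue ledge are clear, and its end stop is at left in the top view. Next I'll fit poses and overlay the models.

```bash
cat > fit.py <<'E'
from h import *
from scipy.optimize import least_squares
np.set_printoptions(precision=4,suppress=True)
T,S=load('top'),load('side')
P=lambda u0,v0,f,x,y:(u0+(x+.5)/f-.5,v0+(y+.5)/f-.5)
def W(p,X): 
    c,s=np.cos(p[2]),np.sin(p[2]); X=np.array(X,float).reshape(-1,3)
    return np.c_[p[0]+c*X[:,0]-s*X[:,1],p[1]+s*X[:,0]+c*X[:,1],X[:,2]]
st=[(T,P(350,230,6,x-396,y),X) for x,y,X in [(485,57,(.055,.055,.012)),(735,95,(.055,-.055,.012)),(703,340,(-.055,-.055,.012)),(452,300,(-.055,.055,.012)),(742,120,(.053,0,.193))]]
st+=[(S,P(315,150,6,x,y),X) for x,y,X in [(68,343,(.055,.055,.012)),(212,449,(-.055,.055,.012)),(335,343,(-.055,-.055,.012)),(190,76,(.053,0,.193))]]
def BX(X,h=0):
    X=np.array(X,float).reshape(-1,3);c,s=np.cos(.35),np.sin(.35)
    return np.c_[c*X[:,0]-s*X[:,2],X[:,1],.012+s*X[:,0]+c*X[:,2]]
fs=least_squares(lambda p:np.concatenate([proj(c,W(p,X))[0]-q for c,q,X in st]),[.5,-.1,0])
rk=[(T,P(185,215,5,x-400,y),X) for x,y,X in [(462,47,(.075,.065,.012)),(707,63,(.075,-.065,.012)),(690,347,(-.075,-.065,.012)),(440,332,(-.075,.065,.012))]]
rk+=[(S,P(225,255,5,x,y),X) for x,y,X in [(180,50,(.075,-.065,.012)),(30,190,(.075,.065,.012)),(222,345,(-.075,.065,.012)),(367,190,(-.075,-.065,.012))]]
fr=least_squares(lambda p:np.concatenate([proj(c,W(p,X))[0]-q for c,q,X in rk]),[.5,.1,0])
if __name__=='__main__':
    print('stand',fs.x,fs.fun.round(1)); print('rackfoot',fr.x,fr.fun.round(1))
    a=tri(T,P(185,215,5,287,157),S,P(225,255,5,240,58)); print('lip open end',a)
    b=tri(T,P(185,215,5,82,145),S,P(225,255,5,118,182)); print('stop front',b)
    print('hook_lip',tri(T,st[4][1],S,st[8][1]))
    cc=lambda n,x,y:None
E
python3 fit.py
```

```text
stand [ 0.5034 -0.2126 -0.1521] [ 0.2  1.  -0.2  1.5 -0.3  2.3 -0.2  2.1  0.3 -4.9 -0.1 -0.4  0.8  0.6
  1.3  0.7 -2.7 -2.3]
rackfoot [ 0.5257  0.2174 -0.0529] [-0.1  0.3 -0.1  0.1 -0.7  0.5 -0.3  0.5 -0.6 -0.9 -0.4 -0.6  0.1 -0.6
  0.4 -0.5]
lip open end (array([0.547 , 0.1533, 0.0521]), np.float64(0.002886334125789913))
stop front (array([0.5524, 0.2586, 0.0468]), np.float64(0.002430296123251143))
hook_lip (array([ 0.5452, -0.2208,  0.1894]), np.float64(0.000215964700721287))
```

```bash
cat > fit2.py <<'E'
from fit import *
# free foot offsets: stand p=[x,y,yaw,off]; rack p=[x,y,yaw,off,h]
def rs(p):
    r=[]
    for c,q,X in st:
        X=np.array(X); 
        if X[2]<.1: X=X+[p[3],0,0]
        r.append(proj(c,W(p,X))[0]-q)
    return np.concatenate(r)
gs=least_squares(rs,[.5,-.2,0,0],loss='soft_l1')
led=[(T,P(185,215,5,287,157),(.026,-.062,.008)),(S,P(225,255,5,240,58),(.026,-.062,.008))]
def rr(p):
    r=[proj(c,W(p,np.array(X)+[p[3],0,0]))[0]-q for c,q,X in rk]
    r+=[proj(c,W(p,BX(np.array(X)+[0,0,p[4]])))[0]-q for c,q,X in led]
    return np.concatenate(r)
gr=least_squares(rr,[.53,.2,0,0,.04],loss='soft_l1')
if __name__=='__main__':
    print(gs.x,rs(gs.x).round(1));print(gr.x,rr(gr.x).round(1))
    f=6
    def box(x0,x1,y0,y1,z0,z1):
        V=np.array([[x,y,z] for x in(x0,x1) for y in(y0,y1) for z in(z0,z1)]);E=[(i,j) for i in range(8) for j in range(i) if bin(i^j).count('1')==1];return V,E
    def show(wins,items,out):
        ims=[]
        for c,u,v,w,h in wins:
            im=cv2.resize(c['img'][v:v+h,u:u+w,::-1],None,fx=f,fy=f,interpolation=cv2.INTER_CUBIC)
            for V,E,col in items:
                q=(proj(c,V)-[u,v]+.5)*f-.5
                for i,j in E: cv2.line(im,tuple(int(k) for k in q[i]),tuple(int(k) for k in q[j]),col,1)
            ims.append(im)
        cv2.imwrite(out,np.hstack(ims))
    h=gr.x[4]; it=[]
    for b,col in[((0,.026,-.062,.036,h-.002,h),(255,255,0)),((.02,.026,-.062,.036,h,h+.008),(0,255,255)),((-.008,0,-.017,.017,0,.15),(0,255,0)),((0,.026,.036,.04,h,h+.025),(255,0,255))]:
        V,E=box(*b); it.append((W(gr.x,BX(V)),E,col))
    V,E=box(gr.x[3]-.075,gr.x[3]+.075,-.065,.065,.0,.012);it.append((W(gr.x,V),E,(255,255,255)))
    show([(S,225,245,66,85),(T,187,215,66,85)],it,'pics/rko.png')
    it=[]
    for b,col in[((gs.x[3]-.055,gs.x[3]+.055,-.055,.055,0,.012),(255,255,255)),((-.007,.007,-.007,.007,.012,.185),(0,255,0)),((.049,.053,-.006,.006,.185,.193),(0,255,255)),((.027,.033,-.03,.03,.047,.197),(255,0,255))]:
        V,E=box(*b); it.append((W(gs.x,V),E,col))
    show([(S,315,150,66,80),(T,350,230,66,80)],it,'pics/sto.png')
E
python3 fit2.py
```

```text
[ 0.4925 -0.2109 -0.1445  0.0151] [ 0.2 -0.3 -0.1 -0.2  0.   0.7  0.1  0.7 -0.5  0.1 -1.  -0.9  0.  -0.1
  0.3 -0.1 -0.1 -0.4]
[ 0.5376  0.2166 -0.0535 -0.0119  0.0257] [ 0.   0.3 -0.1  0.1 -0.7  0.5 -0.3  0.5 -0.6 -0.9 -0.3 -0.6  0.1 -0.6
  0.4 -0.6  0.   0.4 -0.7  0. ]
```

View pics/rko.png

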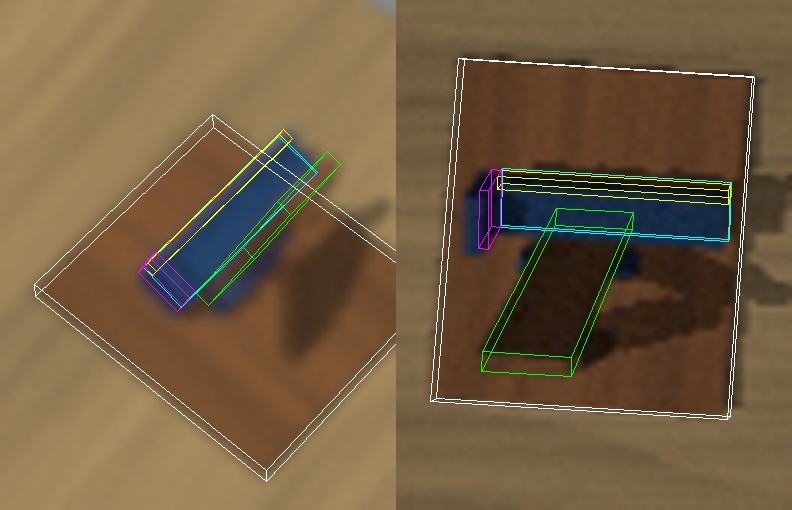

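View pics/sto.png

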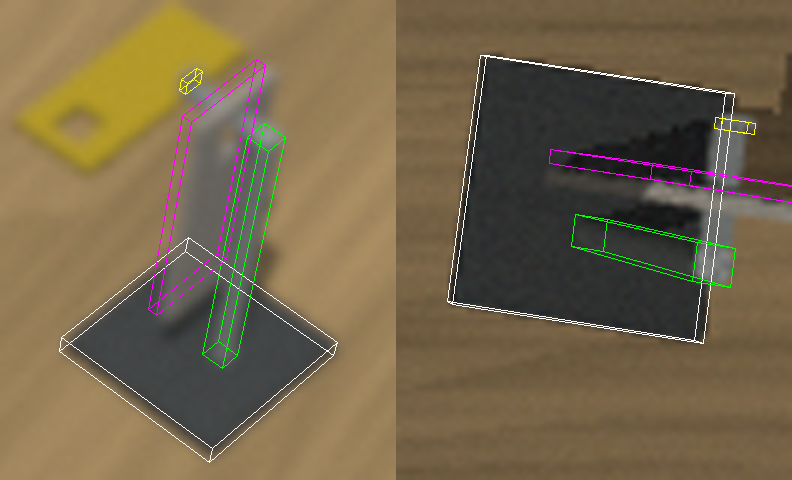

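```bash
python3 - <<'E'
from h import *
def g(n,u,v,w,h,f=8):
    c=load(n)['img'][v:v+h,u:u+w,::-1]; c=cv2.resize(c,None,fx=f,fy=f,interpolation=cv2.INTER_CUBIC); return np.clip(((c/255.)**.6*1.35)*255,0,255).astype(np.uint8)
cv2.imwrite('pics/rkz.png',np.hstack([g('side',244,258,48,60),g('top',192,235,52,60)]))
E
```

```text
(no output)
```

View pics/rkz.png

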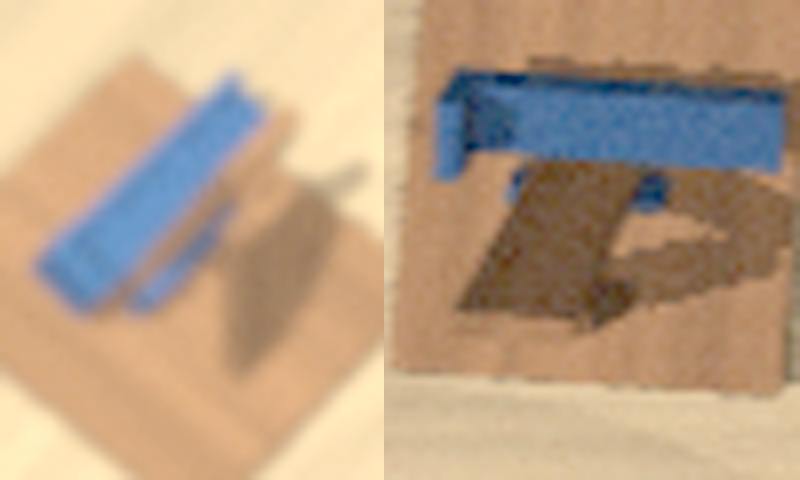

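The overlays confirm the stand pose, and the backrest top edge at top (201,273.5)–(216,274.7) matches the rack model. The ledge is roughly h≈0.03, and the panel hangs about 25 mm out from the post. Choice: the white board on the stand, not the yellow board or the tile stack.

```bash
cat > go.py <<'E'
from fit2 import *
from scipy.spatial.transform import Rotation as Ro
def delta(pos,R):
    s=manip.get_state(); R0=Ro.from_rotvec(s['ee_rot'])
    best=min(((Ro.from_matrix(R@np.diag(d))*R0.inv()).as_rotvec() for d in([1,1,1],[-1,-1,1])),key=np.linalg.norm)
    print('t',s['time_s'],'d',np.array(pos)-s['position'],'w',best,'F',s['wrist_force'],'wid',s['grip_width'])
def tool(yaw,tilt): # tool z=-panel z, tool y=panel y
    p=Ro.from_euler('ZY',[yaw,-tilt]).as_matrix(); return p@np.diag([-1,1,-1])
E
python3 - <<'E'
from go import *
p=W(gs.x,[.025,0,.133])[0]; print(p); delta(p,tool(gs.x[2],0))
E
```

```text
[ 0.5172 -0.2145  0.133 ]
t 0.1 d [ 0.3877  0.3194 -0.0415] w [-0.002   0.0001 -0.3823] F [-0.0409 -0.2041 -0.4903] wid 0.0937909926487627
```

```bash
python3 -m creep '[0.019,0.015,0.017,0,0,-0.02,-1, 0.019,0.016,0.017,0,0,-0.02,-1, 0.019,0.016,0.017,0,0,-0.02,-1, 0.019,0.016,0.017,0,0,-0.02,-1, 0.019,0.016,0.017,0,0,-0.02,-1, 0.02,0.016,0,0,0,-0.02,-1, 0.02,0.016,0,0,0,-0.02,-1, 0.02,0.016,0,0,0,-0.02,-1, 0.02,0.016,0,0,0,-0.02,-1, 0.02,0.016,0,0,0,-0.02,-1, 0.02,0.016,0,0,0,-0.02,-1, 0.02,0.016,0,0,0,-0.02,-1, 0.02,0.016,0,0,0,-0.02,-1, 0.02,0.016,0,0,0,-0.02,-1, 0.02,0.016,0,0,0,-0.02,-1, 0.02,0.016,0,0,0,-0.02,-1, 0.02,0.016,0,0,0,-0.02,-1, 0.02,0.016,0,0,0,-0.02,-1, 0.02,0.016,0,0,0,-0.02,-1, 0.013,0.016,0,0,0,-0.002,-1]'
python3 - <<'E'
from go import *
p=W(gs.x,[.025,0,.133])[0]; delta(p,tool(gs.x[2],0))
E
```

```text
time_s: 1.77
position: [0.5188, -0.2143, 0.2594]
ee_rot: [-3.133, 0.226, 0.002]
wrist_force: [-0.9, -0.1, -0.6]
grip_width: 0.0938
grasp_force: 0.0
t 1.7667 d [-0.0016 -0.0002 -0.1264] w [-0.0009 -0.0013 -0.0003] F [-0.8734 -0.0685 -0.624 ] wid 0.0937805805195147
```

```bash
python3 -m creep '[-0.001,0,-0.02,0,0,0,-1, 0,0,-0.02,0,0,0,-1, 0,0,-0.02,0,0,0,-1, 0,0,-0.016,0,0,0,-1, 0,0,-0.016,0,0,0,-1, 0,0,-0.016,0,0,0,-1, 0,0,-0.013,0,0,0,-1, 0,0,-0.005,0,0,0,-1, 0,0,0,0,0,0,-1]'
python3 - <<'E'
from go import *
p=W(gs.x,[.025,0,.133])[0]; delta(p,tool(gs.x[2],0))
a=[]
for n,u,v,w,h in(('side',305,135,80,100),('top',345,215,80,100)):
    c=snap(n)['img'][v:v+h,u:u+w,::-1]; a.append(cv2.resize(c,None,fx=5,fy=5,interpolation=cv2.INTER_CUBIC))
cv2.imwrite('pics/g1.png',np.hstack(a))
E
```

```text
time_s: 2.52
position: [0.5153, -0.2149, 0.1323]
ee_rot: [-3.132, 0.226, 0.006]
wrist_force: [0.0, 0.3, 0.2]
grip_width: 0.0941
grasp_force: 0.0
t 2.5167 d [0.0019 0.0004 0.0007] w [-0.002  -0.0039 -0.0002] F [0.0075 0.2527 0.2367] wid 0.09405806389070194
```

View pics/g1.png

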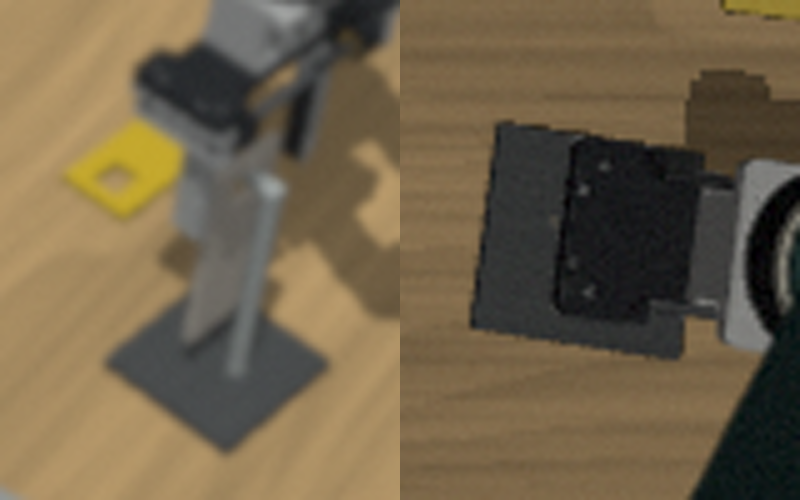

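The fingers straddle the panel: the +y finger is at crop (190,205), just outside the panel's edge, and nothing is touched (forces about 0). Closing now.

```bash
python3 -m creep '[0.002,0,0,0,0,0,-1, 0,0,0,0,0,0,1, 0,0,0,0,0,0,1, 0,0,0,0,0,0,1, 0,0,0,0,0,0,1, 0,0,0,0,0,0,1, 0,0,0,0,0,0,1, 0,0,0,0,0,0,1]'
```

```text
time_s: 3.28
position: [0.5187, -0.215, 0.1348]
ee_rot: [-3.133, 0.226, -0.0]
wrist_force: [0.7, 1.5, 0.4]
grip_width: 0.0598
grasp_force: 30.0
```

```bash
python3 -m creep '[0,0,0.004,0,0,0,1, 0,0,0.004,0,0,0,1, 0,0,0.004,0,0,0,1, 0,0,0.003,0,0,0,1, 0,0,0,0,0,0,1, 0,0,0,0,0,0,1]'
```

```text
time_s: 3.78
position: [0.5187, -0.2157, 0.1499]
ee_rot: [3.133, -0.226, 0.001]
wrist_force: [-0.2, -0.3, -3.0]
grip_width: 0.0595
grasp_force: 30.0
```

```bash
python3 -m creep '[0.006,-0.001,0,0,0,0,1, 0.01,-0.0014,0,0,0,0,1, 0.012,-0.0018,0,0,0,0,1, 0.012,-0.0018,0,0,0,0,1, 0.012,-0.0018,0,0,0,0,1, 0.012,-0.0018,0,0,0,0,1, 0.006,-0.001,0,0,0,0,1, 0,0,0,0,0,0,1]'
python3 - <<'E'
from go import *
a=[]
s=manip.get_state();print(s['position'],s['wrist_force'])
for n,u,v,w,h in(('side',285,125,80,100),('top',345,195,80,100)):
    c=snap(n)['img'][v:v+h,u:u+w,::-1]; a.append(cv2.resize(c,None,fx=5,fy=5,interpolation=cv2.INTER_CUBIC))
cv2.imwrite('pics/g2.png',np.hstack(a))
E
```

```text
time_s: 4.45
position: [0.5899, -0.2262, 0.1486]
ee_rot: [-3.133, 0.225, 0.001]
wrist_force: [0.1, 0.0, -1.9]
grip_width: 0.0594
grasp_force: 30.0
[ 0.5899 -0.2262  0.1486] [ 0.0698  0.029  -1.9299]
```

View pics/g2.png

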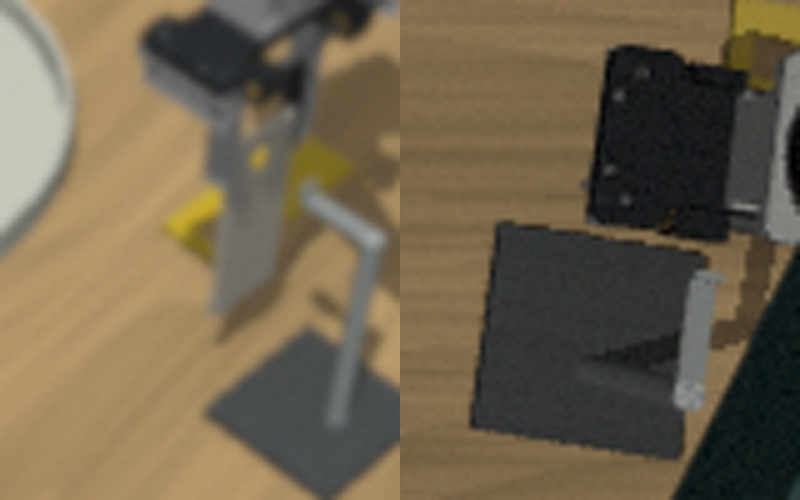

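The panel is off the hook and hanging straight between the fingers. Its bottom corners are at side crop (213,315) and (270,270), with the slot at (258,155). From these I'll estimate the panel's offset in the grip.

```bash
python3 - <<'E'
from go import *
S=load('side');s=manip.get_state();p=s['position']
R=Ro.from_euler('z',-.1445).as_matrix()
for x,y,z in[(213,315,-.0878),(270,270,-.0878),(258,155,.037)]:
    X=onz(S,*P(285,125,5,x,y),p[2]+z); print(R.T@(X-p))
# target: 
def tgt(x,y,z,dx=0):  # panel origin in backrest frame -> TCP
    X=W(gr.x,BX([x,y,z+.0128]))[0]; return X
q=tgt(.012,.0,.075+.07); print('pre',q); delta(q,tool(gr.x[2],.35))
E
```

```text
[-0.0037  0.0253 -0.0878]
[-0.0028 -0.0341 -0.0878]
[ 0.     -0.0039  0.037 ]
pre [0.4948 0.2189 0.1643]
t 4.55 d [-0.0937  0.4449  0.0154] w [-0.0348 -0.3497  0.0895] F [ 0.1869 -0.1859 -2.5948] wid 0.05994476421530608
```

```bash
python3 -m creep '[0,0.01,0.02,0,0,0,1, 0,0.02,0.02,0,-0.02,0.005,1, 0,0.023,0.02,0,-0.02,0.005,1, 0,0.023,0,-0.002,-0.02,0.005,1, 0,0.023,0,-0.002,-0.02,0.005,1, -0.006,0.023,0,-0.002,-0.02,0.005,1, -0.006,0.023,0,-0.002,-0.02,0.005,1, -0.006,0.023,0,-0.002,-0.02,0.005,1, -0.006,0.023,0,-0.002,-0.02,0.005,1, -0.006,0.023,0,-0.002,-0.02,0.005,1, -0.006,0.023,0,-0.002,-0.02,0.005,1, -0.006,0.023,0,-0.002,-0.02,0.005,1, -0.006,0.023,0,-0.002,-0.02,0.005,1, -0.006,0.023,0,-0.002,-0.02,0.005,1, -0.006,0.023,0,-0.002,-0.02,0.005,1, -0.006,0.023,0,-0.002,-0.02,0.005,1, -0.006,0.023,0,-0.002,-0.02,0.005,1, -0.006,0.023,0,-0.002,-0.02,0.005,1, -0.006,0.023,0,-0.002,0,0,1, 0,0,0,0,0,0,1]'
cat >> go.py <<'E'
def to(x,y,z):
    q=W(gr.x,BX([x,y,z+.0128]))[0]; delta(q,tool(gr.x[2],.35))
    s=manip.get_state(); B=Ro.from_euler('ZY',[gr.x[2],-.35]).as_matrix()
    o=W(gr.x,BX([0,0,0]))[0]; print('panel in backrest',B.T@(s['position']-o)-[0,0,.0128],'F in backrest',B.T@s['wrist_force'],'M',s['moment']); print('axes',B.T)
E
python3 - <<'E'
from go import *
to(.012,0,.145)
E
```

```text
time_s: 6.22
position: [0.5021, 0.1984, 0.2094]
ee_rot: [3.091, -0.082, 0.53]
wrist_force: [0.7, 0.3, -2.3]
grip_width: 0.0598
grasp_force: 30.0
t 6.2167 d [-0.0073  0.0205 -0.0451] w [-0.0051 -0.0101 -0.0014] F [ 0.7315  0.3053 -2.2905] wid 0.05984485825579345
panel in backrest [ 0.0353 -0.0201  0.1845] F in backrest [-0.1146  0.344  -2.3965] M [ 0.0257  0.2895 -0.004 ]
axes [[ 0.938  -0.0502  0.3429]
 [ 0.0534  0.9986  0.    ]
 [-0.3424  0.0183  0.9394]]
```

```bash
python3 -m creep '[-0.0015,0.005,-0.01,-0.002,-0.005,-0.001,1, -0.002,0.005,-0.012,-0.003,-0.005,0,1, -0.002,0.005,-0.012,0,0,0,1, -0.002,0.005,-0.011,0,0,0,1, 0,0,0,0,0,0,1, 0,0,0,0,0,0,1]'
python3 - <<'E'
from go import *
to(.012,0,.145)
a=[]
for n,u,v,w,h in(('side',215,225,80,100),('top',175,205,80,100)):
    c=snap(n)['img'][v:v+h,u:u+w,::-1]; a.append(cv2.resize(c,None,fx=5,fy=5,interpolation=cv2.INTER_CUBIC))
cv2.imwrite('pics/g3.png',np.hstack(a))
E
```

```text
time_s: 6.72
position: [0.4964, 0.2142, 0.163]
ee_rot: [3.079, -0.089, 0.543]
wrist_force: [-0.2, -0.1, -2.0]
grip_width: 0.0595
grasp_force: 30.0
t 6.7167 d [-0.0016  0.0047  0.0014] w [ 0.0037 -0.0011  0.0049] F [-0.207  -0.0883 -2.0344] wid 0.059549509662235774
panel in backrest [ 0.0133 -0.0046  0.1431] F in backrest [-0.8874 -0.0993 -1.8418] M [ 0.0743  0.3686 -0.0053]
axes [[ 0.938  -0.0502  0.3429]
 [ 0.0534  0.9986  0.    ]
 [-0.3424  0.0183  0.9394]]
```

```bash
python3 -m creep '[0.0007,0,-0.0019,0,0,0,1, 0.0007,0,-0.0019,0,0,0,1, 0.0007,0,-0.0019,0,0,0,1, 0.0007,0,-0.0019,0,0,0,1, 0.0007,0,-0.0019,0,0,0,1, 0.0007,0,-0.0019,0,0,0,1, 0,0,0,0,0,0,1]'
for i in 1; do python3 -m creep '[0.0004,0,-0.0009,0,0,0,1, 0.0003,0,-0.0009,0,0,0,1, 0.0004,0,-0.001,0,0,0,1, 0.0003,0,-0.0009,0,0,0,1, 0,0,0,0,0,0,1]'; done
```

```text
time_s: 7.4
position: [0.5011, 0.2147, 0.1525]
ee_rot: [3.08, -0.089, 0.545]
wrist_force: [0.1, 0.3, -2.8]
grip_width: 0.0595
grasp_force: 30.0
time_s: 7.82
position: [0.5026, 0.2148, 0.1492]
ee_rot: [3.08, -0.089, 0.546]
wrist_force: [0.2, 0.3, -3.1]
grip_width: 0.0595
grasp_force: 30.0
```

```bash
python3 -m creep '[0.0004,0,-0.0009,0,0,0,1, 0.0003,0,-0.0009,0,0,0,1, 0.0004,0,-0.001,0,0,0,1, 0.0003,0,-0.0009,0,0,0,1, 0,0,0,0,0,0,1]'
python3 -c "
from go import *
to(.012,0,.12)"
```

```text
time_s: 8.23
position: [0.5039, 0.2148, 0.1454]
ee_rot: [3.08, -0.089, 0.546]
wrist_force: [-0.7, -0.1, -3.2]
grip_width: 0.0595
grasp_force: 30.0
t 8.2333 d [-0.0006  0.0037 -0.0046] w [0.0025 0.0008 0.0047] F [-0.6519 -0.1357 -3.1924] wid 0.05952483638738865
panel in backrest [ 0.0143 -0.0036  0.124 ] F in backrest [-1.6994 -0.1703 -2.7781] M [0.0668 0.3288 0.0003]
axes [[ 0.938  -0.0502  0.3429]
 [ 0.0534  0.9986  0.    ]
 [-0.3424  0.0183  0.9394]]
```

```bash
python3 -m creep '[-0.002,0,-0.0007,0,0,0,1, -0.002,0,-0.0007,0,0,0,1, 0.0003,0,-0.0009,0,0,0,1, 0.0003,0,-0.0009,0,0,0,1, 0.0003,0,-0.0009,0,0,0,1, 0,0,0,0,0,0,1]'
python3 -c "
from go import *
to(.01,0,.12)" | grep panel
```

```text
time_s: 8.73
position: [0.5008, 0.2148, 0.1414]
ee_rot: [3.08, -0.089, 0.546]
wrist_force: [0.5, 0.4, -2.5]
grip_width: 0.0598
grasp_force: 30.0
panel in backrest [ 0.01   -0.0038  0.1213] F in backrest [-0.3571  0.4335 -2.5053] M [ 0.0734  0.3858 -0.0025]
```

```bash
python3 -m creep '[0.0003,0,-0.0009,0,0,0,1, 0.0003,0,-0.0009,0,0,0,1, 0.0003,0,-0.001,0,0,0,1, 0.0003,0,-0.0009,0,0,0,1, 0,0,0,0,0,0,1]'
python3 -c "
from go import *
to(.01,0,.12)" | grep panel
```

```text
time_s: 9.15
position: [0.5021, 0.2148, 0.1376]
ee_rot: [3.08, -0.089, 0.546]
wrist_force: [0.5, -0.1, -2.3]
grip_width: 0.0598
grasp_force: 30.0
panel in backrest [ 0.0098 -0.0037  0.1173] F in backrest [-0.2735 -0.0658 -2.3606] M [ 0.0451  0.3576 -0.0377]
```

```bash
python3 -m creep '[0.0003,0,-0.0009,0,0,0,1, 0.0003,0,-0.0009,0,0,0,1, 0.0003,0,-0.001,0,0,0,1, 0.0003,0,-0.0009,0,0,0,1, 0,0,0,0,0,0,1]'
python3 -c "
from go import *
to(.01,0,.12)" | grep panel
```

```text
time_s: 9.57
position: [0.5032, 0.2148, 0.1339]
ee_rot: [3.08, -0.089, 0.546]
wrist_force: [0.7, -0.9, -2.3]
grip_width: 0.0597
grasp_force: 30.0
panel in backrest [ 0.0097 -0.0037  0.1135] F in backrest [-0.1221 -0.8978 -2.4089] M [ 0.0342  0.3735 -0.0057]
```

```bash
python3 -m creep '[0.0003,0,-0.0009,0,0,0,1, 0.0003,0,-0.0009,0,0,0,1, 0.0003,0,-0.001,0,0,0,1, 0,0,0,0,0,0,1]'
python3 -c "
from go import *
to(.01,0,.12)" | grep panel
```

```text
time_s: 9.9
position: [0.5041, 0.2148, 0.1312]
ee_rot: [3.08, -0.089, 0.546]
wrist_force: [-0.1, -1.0, -2.1]
grip_width: 0.0596
grasp_force: 30.0
panel in backrest [ 0.0096 -0.0036  0.1106] F in backrest [-0.7885 -0.9657 -1.9851] M [0.0573 0.3388 0.0265]
```

```bash
python3 -m creep '[0.0003,0,-0.0009,0,0,0,1, 0.0003,0,-0.0009,0,0,0,1, 0.0003,0,-0.001,0,0,0,1, 0,0,0,0,0,0,1]'
python3 -c "
from go import *
to(.01,0,.12)" | grep panel
```

```text
time_s: 10.23
position: [0.505, 0.2148, 0.1284]
ee_rot: [3.08, -0.089, 0.546]
wrist_force: [-0.7, -0.4, -2.4]
grip_width: 0.06
grasp_force: 30.0
panel in backrest [ 0.0094 -0.0036  0.1076] F in backrest [-1.4479 -0.4267 -1.9774] M [ 0.08    0.3167 -0.0048]
```

```bash
python3 -m creep '[0.0003,0,-0.0009,0,0,0,1, 0.0003,0,-0.0009,0,0,0,1, 0,0,0,0,0,0,1]'
python3 -c "
from go import *
to(.01,0,.12)" | grep panel
```

```text
time_s: 10.48
position: [0.5059, 0.2149, 0.1276]
ee_rot: [3.08, -0.089, 0.548]
wrist_force: [-2.7, -0.9, 1.3]
grip_width: 0.0601
grasp_force: 30.0
panel in backrest [ 0.01   -0.0034  0.1066] F in backrest [-2.035  -1.0853  2.1365] M [-0.0365  0.5509 -0.0399]
```

Contact at panel z≈0.107, so the ledge is at ≈0.032, in line with the picture estimate. I'll lift 1.5 mm, bring it back to the backrest, then feel down again.

```bash
python3 -m creep '[-0.0004,0,0.0009,0,0,0,1, -0.0004,0,0.0009,0,0,0,1, -0.001,0,-0.0004,0,0,0,1, -0.001,0,-0.0003,0,0,0,1, -0.001,0,-0.0004,0,0,0,1, -0.001,0,-0.0003,0,0,0,1, 0,0,0,0,0,0,1, 0,0,0,0,0,0,1]'
python3 -c "
from go import *
to(.01,0,.12)" | grep panel
```

```text
time_s: 11.15
position: [0.5013, 0.2148, 0.1275]
ee_rot: [3.08, -0.089, 0.548]
wrist_force: [2.1, 0.1, -2.3]
grip_width: 0.0596
grasp_force: 30.0
panel in backrest [ 0.0057 -0.0037  0.1081] F in backrest [ 1.1551  0.2539 -2.8657] M [ 0.0269 -0.1222 -0.029 ]
```

```bash
python3 -m creep '[-0.001,0,-0.0003,0,0,0,1, -0.001,0,-0.0003,0,0,0,1, 0,0,0,0,0,0,1]'
python3 -c "
from go import *
to(.01,0,.12)" | grep panel
```

```text
time_s: 11.4
position: [0.5011, 0.2148, 0.128]
ee_rot: [3.079, -0.089, 0.555]
wrist_force: [7.3, -0.3, -2.4]
grip_width: 0.0597
grasp_force: 30.0
panel in backrest [ 0.0057 -0.0038  0.1086] F in backrest [ 6.019   0.0496 -4.7109] M [-0.0205 -0.8901 -0.1301]
```

```bash
python3 -m creep '[0.001,0,0.0003,0,0,0,1, 0.0011,0.0015,0.0003,0,0,0,1, 0.0001,0.0015,0,0,0,0,1, 0.0001,0.0015,0,0,0,0,1, 0.0001,0.0015,0,0,0,0,1, 0,0,0,0,0,0,1, 0,0,0,0,0,0,1]'
python3 -c "
from go import *
to(.01,0,.12)" | grep panel
```

```text
time_s: 11.98
position: [0.5016, 0.221, 0.1275]
ee_rot: [3.08, -0.088, 0.548]
wrist_force: [3.1, -0.1, -1.5]
grip_width: 0.0596
grasp_force: 30.0
panel in backrest [0.0057 0.0025 0.1081] F in backrest [ 2.3535  0.0436 -2.4647] M [-0.2859 -0.3917 -0.2283]
```

```bash
python3 -m creep '[0.0001,0.001,0,0,0,0,1, 0,0.001,0,0,0,0,1, 0,0,0,0,0,0,1]'
python3 -c "
from go import *
to(.01,0,.12)" | grep panel
```

```text
time_s: 12.23
position: [0.5017, 0.2229, 0.1276]
ee_rot: [3.08, -0.089, 0.548]
wrist_force: [2.6, -1.9, -0.5]
grip_width: 0.0596
grasp_force: 30.0
panel in backrest [0.0057 0.0043 0.1081] F in backrest [ 2.3217 -1.7664 -1.3645] M [-0.4733 -0.4631 -0.2372]
```

```bash
python3 -m creep '[0.0001,0.001,0,0,0,0,1, 0,0,0,0,0,0,1, 0,0,0,0,0,0,1]'
python3 -c "
from go import *
to(.01,0,.12)" | grep panel
```

```text
time_s: 12.48
position: [0.5018, 0.2239, 0.1275]
ee_rot: [3.08, -0.089, 0.548]
wrist_force: [3.5, -2.4, -1.3]
grip_width: 0.0597
grasp_force: 30.0
panel in backrest [0.0057 0.0054 0.1081] F in backrest [ 2.908  -2.2056 -2.4701] M [-0.4543 -0.5433 -0.1873]
```

```bash
python3 -m creep '[0.0001,0.001,0,0,0,0,1, 0,0,0,0,0,0,1, 0,0,0,0,0,0,1]'
python3 -c "
from go import *
to(.01,0,.12)" | grep panel
```

```text
time_s: 12.73
position: [0.5019, 0.2249, 0.1275]
ee_rot: [3.08, -0.089, 0.547]
wrist_force: [3.7, -2.5, -0.2]
grip_width: 0.0597
grasp_force: 30.0
panel in backrest [0.0057 0.0063 0.1081] F in backrest [ 3.5079 -2.2838 -1.5088] M [-0.4602 -0.6053 -0.2593]
```

```bash
python3 -m creep '[0.0009,0,0.0003,0,0,0,1, 0.0009,0,0.0003,0,0,0,1, 0,0,0,0,0,0,1, 0,0,0,0,0,0,1]'
python3 -c "
from go import *
to(.01,0,.12)" | grep panel
```

```text
time_s: 13.07
position: [0.5026, 0.2254, 0.1272]
ee_rot: [3.081, -0.088, 0.544]
wrist_force: [0.2, -0.1, -2.3]
grip_width: 0.0597
grasp_force: 30.0
panel in backrest [0.0062 0.0069 0.1076] F in backrest [-0.5726 -0.0542 -2.2301] M [ 0.076   0.1755 -0.0559]
```

```bash
python3 -m creep '[0.0001,0.001,0,0,0,0,1, 0,0,0,0,0,0,1, 0,0,0,0,0,0,1]'
python3 -c "
from go import *
to(.01,0,.12)" | grep panel
```

```text
time_s: 13.32
position: [0.5029, 0.2261, 0.1273]
ee_rot: [3.081, -0.088, 0.544]
wrist_force: [-0.9, 0.1, -2.8]
grip_width: 0.0598
grasp_force: 30.0
panel in backrest [0.0065 0.0076 0.1075] F in backrest [-1.7947  0.0221 -2.3069] M [ 0.0341  0.3768 -0.0221]
```

```bash
python3 -m creep '[0.0001,0.001,0,0,0,0,1, 0,0.001,0,0,0,0,1, 0,0,0,0,0,0,1, 0,0,0,0,0,0,1]'
python3 -c "
from go import *
to(.01,0,.12)" | grep panel
```

```text
time_s: 13.65
position: [0.5033, 0.2275, 0.1275]
ee_rot: [3.079, -0.089, 0.545]
wrist_force: [-0.6, -1.1, -2.4]
grip_width: 0.0596
grasp_force: 30.0
panel in backrest [0.0069 0.009  0.1077] F in backrest [-1.3824 -1.1101 -2.0735] M [-0.3773  0.435  -0.1408]
```

```bash
python3 -m creep '[0.0001,0.001,0,0,0,0,1, 0,0,0,0,0,0,1, 0,0,0,0,0,0,1]'
python3 -c "
from go import *
to(.01,0,.12)" | grep panel
```

```text
time_s: 13.9
position: [0.5034, 0.2278, 0.1276]
ee_rot: [3.078, -0.089, 0.545]
wrist_force: [-1.4, -4.2, -1.2]
grip_width: 0.0596
grasp_force: 30.0
panel in backrest [0.007  0.0093 0.1077] F in backrest [-1.5687 -4.2868 -0.7428] M [-1.1412  0.6294 -0.3775]
```

```bash
python3 -m creep '[0.0003,-0.0004,-0.0007,0,0,0,1, 0.0002,0,-0.0006,0,0,0,1, 0,0,0,0,0,0,1, 0,0,0,0,0,0,1]'
python3 -c "
from go import *
to(.01,0,.12)" | grep panel
```

```text
time_s: 14.23
position: [0.5042, 0.2276, 0.1268]
ee_rot: [3.078, -0.089, 0.546]
wrist_force: [-2.6, -4.1, -0.4]
grip_width: 0.0596
grasp_force: 30.0
panel in backrest [0.0074 0.0092 0.1067] F in backrest [-2.3503 -4.2302  0.4817] M [-1.2443  0.7866 -0.439 ]
```

```bash
python3 -m creep '[-0.0009,0,-0.0003,0,0,0,1, -0.0009,0,-0.0003,0,0,0,1, 0,0,0,0,0,0,1, 0,0,0,0,0,0,1]'
python3 -c "
from go import *
to(.01,0,.12)" | grep panel
```

```text
time_s: 14.57
position: [0.5033, 0.2277, 0.1265]
ee_rot: [3.078, -0.089, 0.55]
wrist_force: [0.5, -6.0, -1.5]
grip_width: 0.0597
grasp_force: 30.0
panel in backrest [0.0065 0.0093 0.1067] F in backrest [ 0.2306 -5.9436 -1.73  ] M [-1.4077  0.073  -0.5256]
```

```bash
python3 -m creep '[-0.0007,0,-0.0003,0,0,0,1, 0.0002,0,-0.0004,0,0,0,1, 0,0,0,0,0,0,1, 0,0,0,0,0,0,1]'
python3 -c "
from go import *
to(.003,.006,.107)"
```

```text
time_s: 14.9
position: [0.5031, 0.2277, 0.1264]
ee_rot: [3.078, -0.089, 0.551]
wrist_force: [-0.6, -5.9, 0.3]
grip_width: 0.0601
grasp_force: 30.0
t 14.9 d [-0.0034 -0.0031 -0.0009] w [0.0034 0.0043 0.0051] F [-0.6028 -5.8823  0.3285] wid 0.06010504079922791
panel in backrest [0.0063 0.0093 0.1067] F in backrest [-0.1575 -5.9062  0.4072] M [-1.4501  0.0454 -0.6453]
axes [[ 0.938  -0.0502  0.3429]
 [ 0.0534  0.9986  0.    ]
 [-0.3424  0.0183  0.9394]]
```

```bash
python3 -m creep '[0,-0.0006,0,0,0,0,1, -0.0008,0,-0.0003,0,0,0,1, 0.0001,0,-0.0003,0,0,0,1, 0,0,0,0,0,0,1, 0,0,0,0,0,0,1]'
python3 -c "
from go import *
to(.003,.006,.107)"|grep panel
```

```text
time_s: 15.32
position: [0.5026, 0.2276, 0.1262]
ee_rot: [3.079, -0.089, 0.553]
wrist_force: [0.6, -4.7, 1.6]
grip_width: 0.0598
grasp_force: 30.0
panel in backrest [0.0058 0.0092 0.1066] F in backrest [ 1.3434 -4.6369  1.1759] M [-1.3443 -0.2836 -0.5276]
```

The ledge (net ≈3.4 N), backrest and stop all carry the panel gently. Releasing.

```bash
python3 -m creep '[0,0,0,0,0,0,-0.5, 0,0,0,0,0,0,-0.5, 0,0,0,0,0,0,-0.7, 0,0,0,0,0,0,-0.7, 0,0,0,0,0,0,-0.7, 0,0,0,0,0,0,-0.7, 0,0,0,0,0,0,-0.7]'
```

```text
time_s: 15.9
position: [0.5012, 0.2281, 0.1246]
ee_rot: [3.08, -0.089, 0.547]
wrist_force: [0.0, -0.3, 0.1]
grip_width: 0.08
grasp_force: 0.0
```

```bash
python3 -m creep '[-0.0017,0,0.0047,0,0,0,-0.7, -0.0034,0.0002,0.0094,0,0,0,-0.7, -0.0034,0.0002,0.0094,0,0,0,-0.7, -0.0051,0.0003,0.0141,0,0,0,-0.7, -0.0051,0.0003,0.0141,0,0,0,-0.7, -0.0051,0.0003,0.0141,0,0,0,-0.7, -0.0051,0.0003,0.0141,0,0,0,-0.7, -0.0051,0.0003,0.0141,0,0,0,-0.7, -0.0051,0.0003,0.0141,0,0,0,-0.7, -0.0051,0.0003,0.0141,0,0,0,-0.7, -0.0051,0.0003,0.0141,0,0,0,-0.7, -0.01,0,0.0141,0,0,0,-0.7, -0.02,-0.02,0.015,0,0,0,-0.7, -0.02,-0.02,0.015,0,0,0,-0.7, -0.02,-0.02,0.015,0,0,0,-0.7, -0.02,-0.02,0.015,0,0,0,-0.7, -0.02,-0.02,0,0,0,0,-0.7, -0.02,-0.02,0,0,0,0,-0.7, 0,0,0,0,0,0,-0.7, 0,0,0,0,0,0,-0.7]'
python3 - <<'E'
from h import *
a=[]
for n,u,v,w,h in(('side',215,225,80,100),('top',175,205,80,100)):
    c=snap(n)['img'][v:v+h,u:u+w,::-1]; a.append(cv2.resize(c,None,fx=5,fy=5,interpolation=cv2.INTER_CUBIC))
cv2.imwrite('pics/fin.png',np.hstack(a))
E
```

```text
time_s: 17.57
position: [0.3215, 0.1102, 0.3376]
ee_rot: [3.08, -0.092, 0.556]
wrist_force: [0.2, -0.1, -0.4]
grip_width: 0.08
grasp_force: 0.0
```

View pics/fin.png

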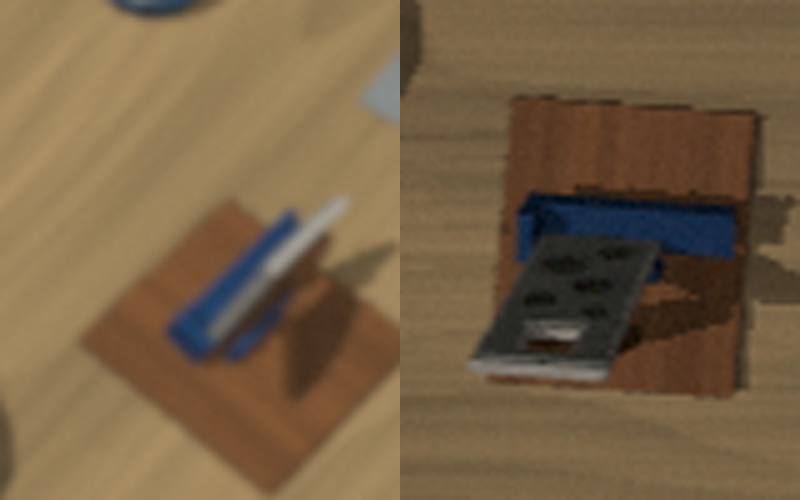

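```bash
python3 - <<'E'
from go import *
T=load('top')
for y in(.006,.003,.0):
  for dz in (.031,):
    q=proj(T,W(gr.x,BX([[0,y+.03,dz+.15],[0,y-.03,dz+.15],[.008,y+.03,dz+.15],[.006,y+.03,dz],[.006,y-.03,dz]])))
    print(y,((q-[175,205]+.5)*5-.5+[400,0]).round(0).tolist())
E
```

```text
0.006 [[473.0, 370.0], [610.0, 378.0], [473.0, 353.0], [545.0, 232.0], [662.0, 239.0]]
0.003 [[480.0, 371.0], [617.0, 379.0], [480.0, 354.0], [551.0, 232.0], [668.0, 240.0]]
0.0 [[487.0, 371.0], [623.0, 379.0], [487.0, 354.0], [557.0, 233.0], [674.0, 240.0]]
```

The last picture shows the panel on the ledge with its coat outwards. Its top corners in the top crop, (470,368) and (607,378), match the prediction for y = 6 mm against the stop, back flat on the backrest: (473,370) and (610,378). Handing in.

```bash
python3 -c "
from plant import manip
print(manip.close_job())"
```

```text
the job is handed in; nothing more can be done
None
```

The panel was lifted off the hook by its side edges and now stands on the easel, coat outwards, seated on the ledge against the backrest and end stop; the job was handed in at about 17.7 s, with no verdict returned.

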